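# Press a badge cap home in the sprung badge press

## Task

Take the tamper by its wooden handle, lower its flat steel foot squarely into the badge press and press the orange badge cap down, until the sprung plate has bottomed out level and the cap has gone fully home on its back; keep a firm steady push of about 15 N on it there for two seconds and never push harder than 25 N. Press with the tamper only, then stand it back upright, wholly on its cork coaster, let go, and leave the eraser and the sharpener where they lie.

Things in the scene. Friction and masses are not known exactly. Their poses are not given: they have to be found in the camera images.
- tamper: Loose tamper, about 0.28 kg (varies by a fifth), 110 mm tall, upright on its coaster: flat round steel foot (52 mm diameter, 12 mm thick), brass neck (18 mm diameter), then a square dark wooden handle 28 x 28 mm, 60 mm tall (50 to 110 mm above the face). Origin: centre of the foot's flat underside, the pressing face; z up the handle; x, y square to the handle's sides.
- tamper_grip (a point): Middle of the tamper's wooden handle, 80 mm above its pressing face; axes as the tamper's.
- coaster: Fixed square cork coaster, 90 x 90 x 6 mm. Origin: centre of its underside, on the table; its top is 6 mm higher. The tamper starts near its middle.
- badge_press: Fixed blue round press, foot 94 mm diameter, housing 82 mm outside diameter, 50 mm tall, open at the top with an upright round bore of 58 mm diameter (3 mm of play all round the tamper's foot). In the bore a sprung plate carries the badge: a steel back and, proud of it, the orange cap. Origin: centre of its underside; z up.
- press_mouth (a point): Centre of the bore's mouth, level with the top rim of the badge press, 50 mm above its underside.
- badge_top (a point): Centre of the orange cap's flat top (49 mm diameter), z square to it. At rest it lies 15 mm below the rim and leans about 4 degrees, as the plate rests crooked on its springs; plate and cap tilt freely some degrees to lie flat against whatever presses on them.
- plate_travel (a joint): How far the sprung plate is pushed down in the bore: 0 m = up at rest. Its hard stop is hidden and set differently each time: it bottoms out somewhere between 7 and 12 mm down, to be felt. Spring: about 3 N to start, 4 to 6 N at the stop; it springs back when released.
- cap_travel (a joint): How far the orange cap is pushed down on its back: 0 m = proud, 0.004 m = fully home on a hard stop. It is a stiff push fit, about 9 N (plus 60 N per m/s of speed), so it moves only once the plate has bottomed out, and it stays where it is left.
- eraser: Loose eraser in a green sleeve, 22 x 50 x 12 mm, a bystander. Origin: centre of its underside.
- sharpener: Loose small brass sharpener, 18 x 28 x 16 mm, a bystander. Origin: centre of its underside.
Not all that is in view belongs to the job. What is shaped like the tamper but green, turquoise or white is not meant.

How it is judged:
By the outcome, as a careful person would: the job done as asked, in the order asked, and still so for the second after the job is handed in, with the robot touching nothing.
It also fails if it takes over 72 s, if anything falls off the work surface, if the arm or the gripper's body presses on something with over 40 N, if the wrist force passes 120 N, or if a joint passes its speed limit or range.

## Robot

A 7-joint arm with a two-finger parallel gripper is mounted at the origin on the work surface; the furniture and walls round the work are solid. World frame = base frame: x ahead of the robot, y to its left, z up, the work surface at z = 0. Lengths are in m, angles in rad, forces in N, time in s.
With the tool pointing down it reaches from about 0.425 to 0.875 m from the base axis. Payload 4.7 kg.
Tool frame: the origin (TCP) lies at the very end of the fingers, on their centre line; the grasp point (between the pads) lies 19 mm behind it; z points along the fingers, y is the line along which they close (so a half turn about z gives the same grasp; the last joint's range is limited). The gripper opens to 87 mm and grips with 3 to 60 N. Pads are 19 mm wide; open, the fingers measure 117 mm over their backs; the gripper's body (75 mm by 190 mm) begins 51 mm behind the grasp point.
Start: joints at [-1.096, 0.321, -0.07, 1.45, 0.023, 1.371, -0.057], TCP at [0.289, 0.582, 0.223] pointing down, gripper open.
Joint ranges: [-2.86, 2.86], [-0.3, 2.09], [-1.38, 1.24], [0.06, 2.45], [-1.56, 4.7], [0.09, 2.05], [-2.69, 2.69]. Speed limits (rad/s): [2.57, 2.57, 3.14, 3.14, 3.14, 3.14, 3.14].

## Interface

Orientations are given as a unit quaternion [w, x, y, z].
In Python, from rig import arm, get_image, silhouettes, place_of gives the robot as it stands. The module is installed in compiled form; this text tells all that it offers.
- The arm moves only by the tool move_arm, never from a script. Its argument "plan" is a list of rows, each a list of 5 numbers: the opening, from 0 (shut) to 1 (fully open), then the shift along the tool's x, y, z in m, then the turn about the tool's z in degrees. In form: [[hand, x, y, z, twist], ...]. A call has 1 to 20 rows; each row is the pose to reach, as a shift and turn from the pose commanded when the call began, along the tool's axes at that moment; what a row does not reach only later rows make up. A row lasts 1/12 s, in which the tool goes at most 41.7 mm and 7.16 degrees, less where a joint would pass 70% of its speed; a pose out of reach is approached as far as the arm can. A call with a gripper value outside its range is refused whole. The fingers move at their own pace and stop on an object; "newtons" is the grip in N (left out, the last holds). Time passes only in rows, so rows that repeat a pose let the fingers close. It gives the time, the measured TCP pose, the force, the opening and the grip force at its end, in the units of the state.
- arm.observe(): the state, without advancing time (a new reading comes with each control period).
- get_image(name): name is "scene" or "top" or "wrist"; returns a dict with "frame" (480x640x3 uint8, blue, green, red), "fov_y" (degrees; the focal length in pixels is half the picture's height over the tangent of half this angle, whatever the lens; pixels are square), "cx", "cy" (the principal point, pixels), "pose" (4x4, takes a point from camera to world coordinates). Camera axes: x right, y down, z forward; pixel columns grow to the right and rows downward; lengths in m; the calibration is good to about 2 mm. A picture is of the moment at which its call begins. There is no depth.
- arm.close_job(): hands the job in; it is judged then, once.
Trained networks look in a picture, given as the dict that the camera call returned (one of the last four; its "shot" number tells which), for a name from the list of things; names that differ only in an ending like _2 or _b are one class to them, and where a whole thing is asked for, a point or a joint stands for the part that bears it (a point fixed in the world has none). Each returns a list of dicts, best first, with "p" (0 to 1); they miss things now and then, are a little off and sometimes report something else, mostly with a low value. They report only what shows in the picture. A call takes as long as a camera call. They do not tell look-alikes from the thing itself.
- silhouettes(picture, query): "mask" (480x640 bool, what is visible of it) and "centre" ([row, column] in pixels, amid what is visible of it).
- place_of(picture, query): "centre" ([row, column] in pixels: a listed point, or the origin of a listed thing).
The state is a dict: "clock": time; "q": joint angles; "qvel": joint speeds; "tau": joint torques, N m; "position": TCP position; "tcp_rot": TCP orientation; "ft_force": force on the tool from outside, world axes, zero at the start; "wrist_torque": the same for the moment, N m; "opening": finger opening in m; "grip_force": force on a finger pad.
Only numpy, scipy, OpenCV 4.12 (cv2) and the standard library are available. Lean on these libraries where they do the work, as an engineer would, in place of code of your own. Each camera call takes 0.05 s, during which the arm holds its last target. There are 200 camera calls.

## Working session

There is one attempt and no reset: what is moved stays moved. The work goes in short steps, Python scripts to look and compute and a tool call to move; the robot and the scene stay as the last step left them, time stands still between calls to the robot, and variables do not carry over. Pictures are saved under pics/ and viewed, at most 10 in all, crops included, and the job is handed in when it is done.

Besides the shell and the picture viewer there is one more tool, called after "Request:" by a JSON object that holds its "fn" and its "kwargs", one argument or row to a line. move_arm: Moves the arm, as the interface text tells. Its arguments: {"type":"object","properties":{"plan":{"type":"array"},"newtons":{"type":"number"}},"required":["plan"]}

```bash
mkdir -p pics; cat > h.py <<'E'
import numpy as np, cv2
from rig import arm, get_image, silhouettes, place_of
def ray(p, rc):
    f=240/np.tan(np.radians(p["fov_y"])/2)
    d=np.array([(rc[1]-p["cx"])/f,(rc[0]-p["cy"])/f,1.0]); T=np.array(p["pose"])
    return T[:3,3], T[:3,:3]@d
def on_z(p, rc, z):
    o,d=ray(p,rc); return o+d*(z-o[2])/d[2]
def proj(p, X):
    T=np.array(p["pose"]); f=240/np.tan(np.radians(p["fov_y"])/2)
    c=T[:3,:3].T@(np.array(X)-T[:3,3]); return [p["cy"]+f*c[1]/c[2], p["cx"]+f*c[0]/c[2]]
E
python3 - <<'E'
from h import *
np.set_printoptions(precision=4,suppress=True)
Z=dict(tamper=.006,tamper_grip=.086,coaster=0,badge_press=0,press_mouth=.05,badge_top=.035,eraser=0,sharpener=0)
for n in ["scene","top"]:
    p=get_image(n); cv2.imwrite(f"pics/{n}0.png",p["frame"]); print(n,p["pose"][:3,3])
    for q in Z:
        for r in place_of(p,q)[:4]: print(q,round(r["p"],2),np.round(r["centre"],1),on_z(p,r["centre"],Z[q]))
print(arm.observe())
E
```

```text
scene [ 0.0676 -0.4627  0.6857]
tamper 0.9 [295.2 382.5] [ 0.4842 -0.1804  0.006 ]
tamper 0.85 [343.  422.3] [ 0.4647 -0.2894  0.006 ]
tamper 0.84 [329.6 329.8] [ 0.3648 -0.1719  0.006 ]
tamper 0.84 [311.7 471.8] [ 0.5785 -0.3055  0.006 ]
tamper_grip 0.91 [284.2 482.8] [ 0.5759 -0.3037  0.086 ]
tamper_grip 0.83 [264.5 390.3] [ 0.4908 -0.1788  0.086 ]
tamper_grip 0.72 [313.9 433.7] [ 0.47   -0.2885  0.086 ]
tamper_grip 0.64 [303.3 330.2] [ 0.3616 -0.1717  0.086 ]
coaster 0.63 [295.7 381.7] [ 0.486  -0.1778  0.    ]
coaster 0.22 [267.6 389.2] [ 0.5443 -0.1419  0.    ]
badge_press 0.92 [207.3 271.6] [0.4723 0.1337 0.    ]
press_mouth 0.84 [188.4 272.1] [0.4777 0.1348 0.05  ]
badge_top 0.74 [193.9 270.3] [0.474  0.1374 0.035 ]
eraser 0.62 [243.7 307.5] [0.4641 0.0045 0.    ]
sharpener 0.58 [225.9 347.8] [ 0.5597 -0.0111  0.    ]
top [ 0.2767 -0.022   1.1158]
tamper 0.96 [250.7 424.4] [ 0.4789 -0.2854  0.006 ]
tamper 0.93 [247.4 382. ] [ 0.4882 -0.1893  0.006 ]
tamper 0.84 [208.3 432.5] [ 0.578  -0.3103  0.006 ]
tamper 0.66 [302.3 375.8] [ 0.3644 -0.1699  0.006 ]
tamper_grip 0.93 [242.4 3
[... 334 characters left out ...]
235.8] [0.4778 0.1347 0.05  ]
press_mouth 0.52 [260.3 299.2] [ 0.4547 -0.0021  0.05  ]
eraser 0.75 [261.5 298.6] [0.4603 0.0003 0.    ]
sharpener 0.63 [216.6 304.6] [ 0.5647 -0.0149  0.    ]
{'clock': 0.9, 'q': array([-1.0959,  0.321 , -0.0701,  1.4505,  0.0226,  1.3708, -0.0569]), 'qvel': array([-0.0003,  0.0013,  0.0009, -0.0006,  0.0004,  0.0001, -0.0016]), 'tau': array([  0.0002, -49.1096,  -0.4035, -31.2769,  -0.0639,   0.0337,
         0.    ]), 'position': array([0.289 , 0.5822, 0.2226]), 'tcp_rot': array([0.    , 0.2283, 0.9736, 0.    ]), 'ft_force': array([0.5229, 0.986 , 0.3716]), 'wrist_torque': array([ 0.0175, -0.011 , -0.0162]), 'grip_force': 0.0, 'opening': 0.08679749750261936}
```

```bash
python3 - <<'E'
import cv2
a=cv2.imread("pics/scene0.png"); b=cv2.imread("pics/top0.png")
cv2.imwrite("pics/crop0.png",cv2.resize(a[150:390,230:550],None,fx=2.5,fy=2.5,interpolation=cv2.INTER_CUBIC))
E
```

```text
(no output)
```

View pics/crop0.png

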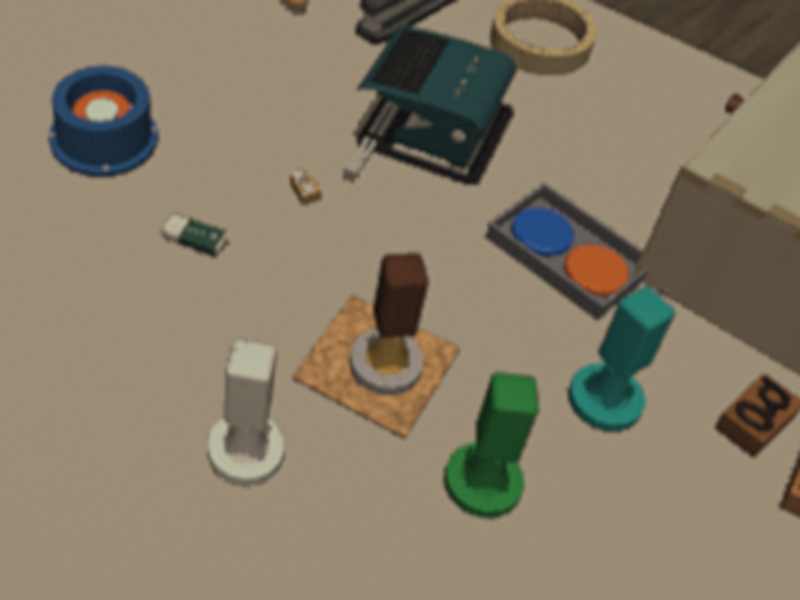

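View pics/top0.png

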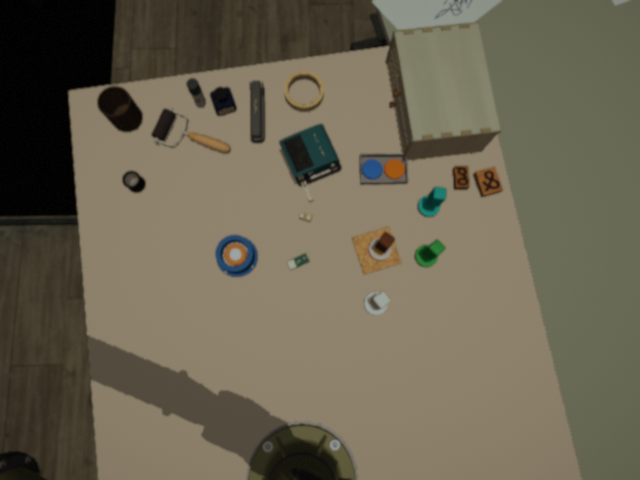

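The brown-handled tamper at scene (295,382), on the cork coaster, fits the description. The white (330,330), green (343,422) and turquoise (312,472) ones are look-alikes, and the enlarged crop confirms it. I'll go past the press on the way and take a wrist view there.

Request:
{"fn": "move_arm", "kwargs": {
  "plan": [
    [0.6,-0.377,-0.284,-0.03,0],
    [0.6,-0.377,-0.284,-0.03,0],
    [0.6,-0.377,-0.284,-0.03,0],
    [0.6,-0.377,-0.284,-0.03,0],
    [0.6,-0.377,-0.284,-0.03,0],
    [0.6,-0.377,-0.284,-0.03,0],
    [0.6,-0.377,-0.284,-0.03,0],
    [0.6,-0.377,-0.284,-0.03,0],
    [0.6,-0.377,-0.284,-0.03,0],
    [0.6,-0.377,-0.284,-0.03,0],
    [0.6,-0.377,-0.284,-0.03,0],
    [0.6,-0.377,-0.284,-0.03,0],
    [0.6,-0.377,-0.284,-0.03,0],
    [0.6,-0.377,-0.284,-0.03,0]
  ]
}}

```text
clock: 2.07
position: [0.5007, 0.1595, 0.2528]
tcp_rot: [-0.0, 0.23, 0.973, 0.0]
ft_force: [-1.3, 0.1, 0.1]
opening: 0.0522
grip_force: 0.0
```

```bash
cat >> h.py <<'E'
from scipy.spatial.transform import Rotation as Ro
np.set_printoptions(precision=4,suppress=True)
def tool(): 
    s=arm.observe(); q=s["tcp_rot"]; return s,Ro.from_quat([q[1],q[2],q[3],q[0]]).as_matrix()
def shift(X):
    s,R=tool(); return R.T@(np.array(X)-s["position"])
E
python3 - <<'E'
from h import *
s,R=tool(); print(s["clock"],s["position"],R[:,0],R[:,1],s["q"])
p=get_image("wrist"); cv2.imwrite("pics/w1.png",p["frame"]); print(p["pose"],p["fov_y"])
for q,z in dict(badge_press=0,press_mouth=.05,badge_top=.035).items():
    for r in place_of(p,q)[:2]: print(q,round(r["p"],2),np.round(r["centre"],1),on_z(p,r["centre"],z))
print(shift([.46,-.17,.25]))
E
```

```text
2.0667 [0.5007 0.1595 0.2528] [-0.8946  0.4469  0.0002] [0.4469 0.8946 0.0008] [-0.6155  0.037   0.2652  1.7226 -0.0106  1.3829  0.7589]
[[ 0.4472  0.8671  0.2195  0.439 ]
 [ 0.8944 -0.4337 -0.1091  0.1896]
 [ 0.0006  0.2451 -0.9695  0.415 ]
 [ 0.      0.      0.      1.    ]] 63.44114201574984
badge_press 0.76 [197.3 290.4] [0.4752 0.1377 0.    ]
press_mouth 0.93 [203.7 288.8] [0.4756 0.1398 0.05  ]
press_mouth 0.6 [237.4 171.3] [0.4538 0.023  0.05  ]
badge_top 0.61 [197.7 290.5] [0.4726 0.142  0.035 ]
[-0.1111 -0.3155  0.0023]
```

View pics/w1.png

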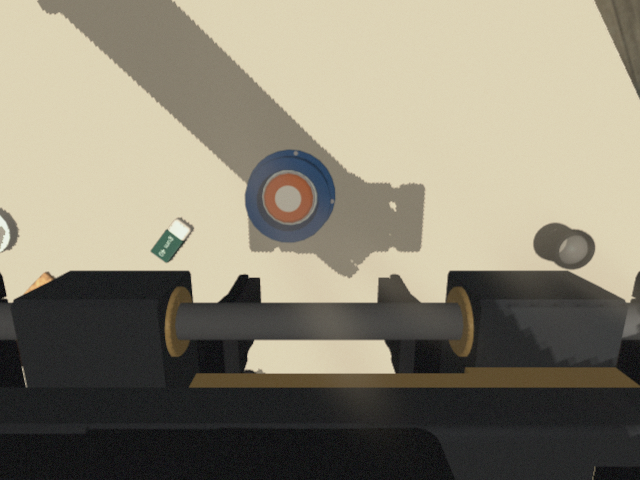

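The press shows at about (197,290) in the wrist view, with the eraser beside it at (240,170). Next I'll go above the tamper.

Request:
{"fn": "move_arm", "kwargs": {
  "plan": [
    [0.6,-0.149,-0.291,0,0],
    [0.6,-0.149,-0.291,0,0],
    [0.6,-0.149,-0.291,0,0],
    [0.6,-0.149,-0.291,0,0],
    [0.6,-0.149,-0.291,0,0],
    [0.6,-0.149,-0.291,0,0],
    [0.6,-0.149,-0.291,0,0],
    [0.6,-0.149,-0.291,0,0],
    [0.6,-0.149,-0.291,0,0],
    [0.6,-0.149,-0.291,0,0],
    [0.6,-0.149,-0.291,0,0],
    [0.6,-0.149,-0.291,0,0]
  ]
}}

```text
clock: 3.27
position: [0.5051, -0.1641, 0.2523]
tcp_rot: [-0.0, 0.226, 0.974, 0.0]
ft_force: [0.2, 0.8, -0.4]
opening: 0.052
grip_force: 0.0
```

```bash
python3 - <<'E'
from h import *
s,R=tool(); print(s["clock"],s["position"],R[:,0],R[:,1],s["q"])
p=get_image("wrist"); cv2.imwrite("pics/w2.png",p["frame"])
for q,z in dict(tamper=.006,tamper_grip=.086,coaster=0).items():
    for r in place_of(p,q)[:4]: print(q,round(r["p"],2),np.round(r["centre"],1),on_z(p,r["centre"],z))
for r in silhouettes(p,"coaster")[:1]:
    c=max(cv2.findContours(r["mask"].astype(np.uint8),0,1)[0],key=cv2.contourArea); b=cv2.boxPoints(cv2.minAreaRect(c))
    w=np.array([on_z(p,(y,x),.006)[:2] for x,y in b]); print("coaster",r["p"],w.mean(0),w)
E
```

```text
3.2667 [ 0.5051 -0.1641  0.2523] [-0.8975  0.441   0.0007] [0.441  0.8975 0.0007] [-0.2959  0.0473  0.5841  1.7197 -0.0273  1.383   1.4069]
tamper 0.84 [ 84.6 252.2] [ 0.3635 -0.1681  0.006 ]
tamper 0.77 [196.  293.4] [ 0.4792 -0.1818  0.006 ]
tamper 0.76 [225.9 201.9] [ 0.4644 -0.2846  0.006 ]
tamper 0.67 [213.9 286.9] [ 0.4931 -0.1967  0.006 ]
tamper_grip 0.8 [245.7 174.2] [ 0.4649 -0.2859  0.086 ]
tamper_grip 0.7 [214.1 288. ] [ 0.484  -0.1837  0.086 ]
tamper_grip 0.62 [ 69.5 230.8] [ 0.362  -0.1713  0.086 ]
coaster 0.79 [ 0.4803 -0.176 ] [[ 0.4478 -0.2316]
 [ 0.425  -0.145 ]
 [ 0.5107 -0.1191]
 [ 0.5377 -0.2084]]
```

View pics/w2.png

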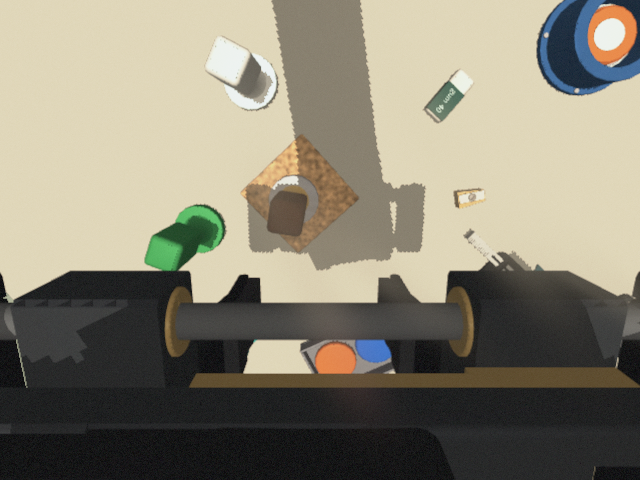

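The brown tamper shows at (205,290), with the coaster as a diamond around it. I'll enlarge the handle top to get its yaw.

```bash
python3 - <<'E'
import cv2,numpy as np
a=cv2.imread("pics/w2.png")[170:250,245:335]
a=np.clip(a.astype(float)*2.0,0,255).astype(np.uint8)
cv2.imwrite("pics/crop2.png",cv2.resize(a,None,fx=7,fy=7,interpolation=cv2.INTER_CUBIC))
E
```

```text
(no output)
```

View pics/crop2.png

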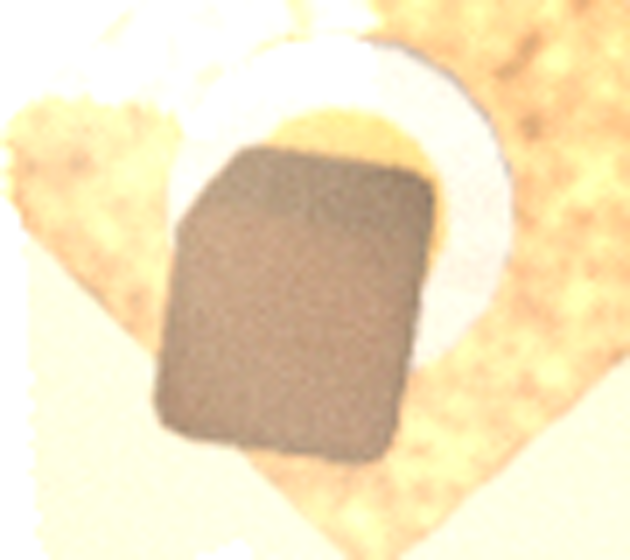

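```bash
python3 - <<'E'
from h import *
p=get_image("wrist"); s,R=tool()
C=np.array([[150,432],[388,466],[425,243],[180,212]])/7+[245,170]
w=np.array([on_z(p,(y,x),.116) for x,y in C])[:,:2]; c=w.mean(0); print("top centre",c)
l=(w-s["position"][:2])@R[:2,:2]   # tool x,y
for i in range(4):
    d=l[(i+1)%4]-l[i]; print(np.linalg.norm(d),np.degrees(np.arctan2(d[1],d[0]))%90)
# foot circle from crop
F=np.array([[375,38],[510,200],[490,290],[430,360],[170,195],[195,120],[450,80]])/7.+[245,170]
f=np.array([on_z(p,(y,x),.018)[:2] for x,y in F]).astype(np.float64)
A=np.c_[2*f,np.ones(len(f))]; k=np.linalg.lstsq(A,(f**2).sum(1),rcond=None)[0]; print("foot",k[:2],np.sqrt(k[2]+k[:2]@k[:2]))
print(shift([*c,.25]))
E
```

```text
top centre [ 0.4823 -0.184 ]
0.027049680220431343 8.366315473835925
0.025752105499290724 9.814975996366304
0.027236085365022457 7.267627723005376
0.025226007299423408 9.433083914003646
foot [ 0.4819 -0.1838] 0.025132994536287312
[ 0.012  -0.0261  0.0026]
```

Request:
{"fn": "move_arm", "kwargs": {
  "plan": [
    [0.6,0.012,-0.026,0.02,8.5],
    [0.6,0.012,-0.026,0.04,8.5],
    [0.6,0.012,-0.026,0.06,8.5],
    [0.6,0.012,-0.026,0.08,8.5],
    [0.6,0.012,-0.026,0.08,8.5],
    [0.6,0.012,-0.026,0.08,8.5]
  ]
}}

```text
clock: 4.07
position: [0.4816, -0.1843, 0.1721]
tcp_rot: [-0.001, 0.3, 0.954, -0.0]
ft_force: [1.3, 0.2, -0.7]
opening: 0.0519
grip_force: 0.0
```

```bash
python3 - <<'E'
from h import *
s,R=tool(); print(s["clock"],s["position"],R[:,0],R[:,1],s["ft_force"])
p=get_image("wrist"); cv2.imwrite("pics/w3.png",p["frame"])
print(proj(p,[.482,-.184,.116]), shift([.482,-.184,.067]))
for q,z in dict(tamper=.006,tamper_grip=.086).items():
    for r in place_of(p,q)[:4]: print(q,round(r["p"],2),np.round(r["centre"],1),on_z(p,r["centre"],z))
E
```

```text
4.0667 [ 0.4816 -0.1843  0.1721] [-0.8203  0.5719  0.0017] [ 0.5719  0.8203 -0.0009] [ 1.293   0.1779 -0.7236]
[np.float64(264.1445251328863), np.float64(321.29703336073317)] [0.0009 0.0002 0.1063]
tamper 0.92 [273.4 214.7] [ 0.4633 -0.286   0.006 ]
tamper 0.71 [225.1 323.5] [ 0.4827 -0.1815  0.006 ]
tamper 0.7 [371.7 280.1] [ 0.5761 -0.2966  0.006 ]
tamper 0.61 [ 93.7 250. ] [ 0.3616 -0.1687  0.006 ]
tamper_grip 0.9 [ 74.6 227.1] [ 0.3608 -0.1678  0.086 ]
tamper_grip 0.84 [252.6 322.7] [ 0.4837 -0.1839  0.086 ]
tamper_grip 0.67 [311.9 188. ] [ 0.4654 -0.2845  0.086 ]
```

View pics/w3.png

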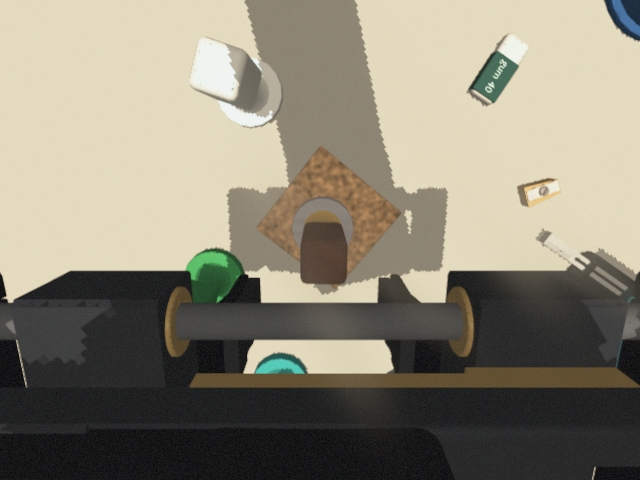

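The handle is centred between the fingers at (265,323) and square to them, so I'll descend and grip.

Request:
{"fn": "move_arm", "kwargs": {
  "plan": [
    [0.6,0.001,0,0.025,0],
    [0.6,0.001,0,0.05,0],
    [0.6,0.001,0,0.075,0],
    [0.6,0.001,0,0.095,0],
    [0.6,0.001,0,0.104,0],
    [0.6,0.001,0,0.104,0],
    [0.6,0.001,0,0.104,0],
    [0.2,0.001,0,0.104,0],
    [0.2,0.001,0,0.104,0],
    [0.2,0.001,0,0.104,0],
    [0.2,0.001,0,0.104,0],
    [0.2,0.001,0,0.104,0],
    [0.2,0.001,0,0.104,0],
    [0.2,0.001,0,0.104,0]
  ],
  "newtons": 50
}}

```text
clock: 5.38
position: [0.4818, -0.1838, 0.069]
tcp_rot: [0.0, 0.3, 0.954, 0.0]
ft_force: [1.0, 0.8, 2.7]
opening: 0.0275
grip_force: 50.0
```

Request:
{"fn": "move_arm", "kwargs": {
  "plan": [
    [0.2,0,0,-0.01,0],
    [0.2,0,0,-0.03,0],
    [0.2,0,0,-0.06,0],
    [0.2,0,0,-0.09,0],
    [0.2,0,0,-0.1,0],
    [0.2,0.019,0.026,-0.1,0],
    [0.2,0.038,0.052,-0.1,0],
    [0.2,0.058,0.08,-0.1,0],
    [0.2,0.078,0.108,-0.1,0],
    [0.2,0.098,0.136,-0.1,0],
    [0.2,0.118,0.164,-0.1,0],
    [0.2,0.138,0.192,-0.1,0],
    [0.2,0.158,0.219,-0.1,0],
    [0.2,0.175,0.243,-0.1,0],
    [0.2,0.185,0.256,-0.1,0],
    [0.2,0.188,0.261,-0.1,0],
    [0.2,0.188,0.261,-0.1,0],
    [0.2,0.188,0.261,-0.1,0]
  ]
}}

```text
clock: 6.88
position: [0.4764, 0.1359, 0.168]
tcp_rot: [-0.0, 0.3, 0.954, -0.001]
ft_force: [-0.3, 0.2, -3.5]
opening: 0.028
grip_force: 50.0
```

```bash
python3 - <<'E'
from h import *
s,R=tool(); print(s["clock"],s["position"],R,s["ft_force"],s["grip_force"])
p=get_image("wrist"); cv2.imwrite("pics/w4.png",p["frame"])
for q,z in dict(press_mouth=.05,badge_press=0,tamper=.106,tamper_grip=.186).items():
    for r in place_of(p,q)[:2]: print(q,round(r["p"],2),np.round(r["centre"],1),on_z(p,r["centre"],z))
t=get_image("top"); S=get_image("scene")
for g in (t,S):
  for r in place_of(g,"press_mouth")[:1]: print(r["p"],on_z(g,r["centre"],.05))
  for r in place_of(g,"tamper")[:5]: print(r["p"],r["centre"],on_z(g,r["centre"],.106),proj(g,[*s["position"][:2],.106]))
cv2.imwrite("pics/s4.png",S["frame"])
E
```

```text
6.8833 [0.4764 0.1359 0.168 ] [[-0.8195  0.573  -0.0009]
 [ 0.573   0.8195 -0.0016]
 [-0.0002 -0.0018 -1.    ]] [-0.3499  0.1923 -3.4633] 49.99737549573183
badge_press 0.91 [222.7 319.6] [0.4743 0.1366 0.    ]
badge_press 0.65 [228.4 322.5] [0.4799 0.1358 0.    ]
tamper 0.87 [258.2 320.7] [0.4751 0.1369 0.106 ]
tamper 0.52 [222.6 319.1] [0.4566 0.1486 0.106 ]
0.92 [254.8, 424.7] [ 0.4521 -0.2618  0.106 ] [np.float64(246.56732155586838), np.float64(231.2385818074597)]
0.85 [206.8, 432.0] [ 0.5541 -0.2834  0.106 ] [np.float64(246.56732155586838), np.float64(231.2385818074597)]
0.63 [303.6, 377.0] [ 0.3538 -0.1589  0.106 ] [np.float64(246.56732155586838), np.float64(231.2385818074597)]
0.69 [0.4828 0.1415 0.05  ]
0.94 [329.6, 329.0] [ 0.3202 -0.2139  0.106 ] [np.float64(167.08960272423016), np.float64(269.81618431438005)]
0.77 [346.2, 417.1] [ 0.3968 -0.3134  0.106 ] [np.float64(167.08960272423016), np.float64(269.81618431438005)]
0.74 [166.9, 268.8] [0.4752 0.1376 0.106 ] [np.float64(167.08960272423016), np.float64(269.81618431438005)]
0.6 [309.7, 471.4] [ 0.5058 -0.3261  0.106 ] [np.float64(167.08960272423016), np.float64(269.81618431438005)]
```

View pics/w4.png

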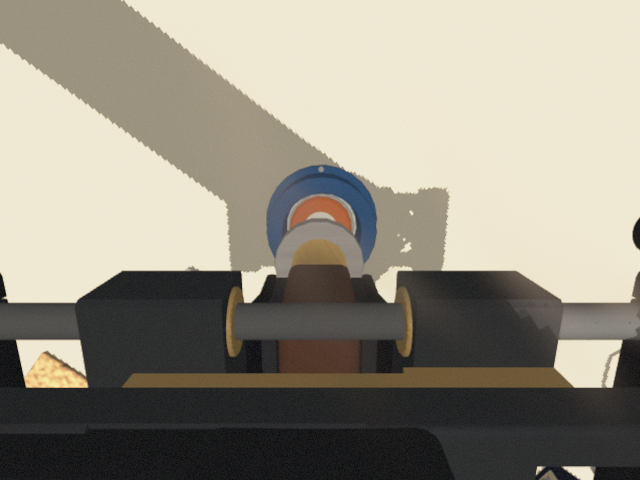

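The foot hangs at (250,320), just above the press. I'll refine the press axis by fitting its projected outline to the blue mask in the saved pictures.

```bash
cat > fit.py <<'E'
from h import *
from scipy.optimize import minimize
a=np.linspace(0,2*np.pi,60)
def outline(p,x,y,hf=.004):
    P=[proj(p,[x+r*np.cos(t),y+r*np.sin(t),z]) for r,z in((.047,0),(.047,hf),(.041,.05)) for t in a]
    return cv2.convexHull(np.array(P,np.float32)[:,::-1].copy())
def fit(p,frame):
    hsv=cv2.cvtColor(frame,cv2.COLOR_BGR2HSV); r0,c0=map(int,proj(p,[.477,.137,.03]))
    m=cv2.inRange(hsv,(100,120,30),(125,255,255)); w=np.zeros_like(m); cv2.circle(w,(c0,r0),90,255,-1); m&=w
    n,l,st,_=cv2.connectedComponentsWithStats(m); k=1+np.argmax(st[1:,4]); c=np.vstack(cv2.findContours((l==k).astype(np.uint8),0,1)[0])
    h=cv2.convexHull(c)
    M=np.zeros(m.shape,np.uint8); K=4
    big=cv2.fillPoly(np.zeros((480*K,640*K),np.uint8),[np.int32((h.astype(float)+.5)*K-.5*0)],1)
    def cost(v):
        o=cv2.fillPoly(np.zeros_like(big),[np.int32((outline(p,*v)+.5)*K)],1); return float((o^big).sum())/big.sum()
    s=minimize(cost,[.477,.137],method="Nelder-Mead",options=dict(initial_simplex=[[.477,.137],[.485,.137],[.477,.145]],xatol=1e-4)); return s.x,s.fun
if __name__=="__main__":
    w=get_image("wrist"); s=get_image("scene"); t=get_image("top")
    w1=dict(w); w1["pose"]=np.array([[.4472,.8671,.2195,.439],[.8944,-.4337,-.1091,.1896],[.0006,.2451,-.9695,.415],[0,0,0,1]])
    for n,p in(("w1",w1),("scene0",s),("top0",t)): print(n,fit(p,cv2.imread(f"pics/{n}.png")))
    f=cv2.imread("pics/w1.png"); hsv=cv2.cvtColor(f,cv2.COLOR_BGR2HSV)
    # bore rim: inner hole of blue in w1
    m=cv2.inRange(hsv,(100,120,30),(125,255,255)); cs,hi=cv2.findContours(m,cv2.RETR_CCOMP,cv2.CHAIN_APPROX_NONE)
    h=[c for c,q in zip(cs,hi[0]) if q[3]>=0 and cv2.contourArea(c)>300]
    for c in h:
        e=cv2.fitEllipse(c); x=on_z(w1,(e[0][1],e[0][0]),.05); print("hole",e,x)
E
python3 fit.py
```

```text
w1 (array([0.4826, 0.166 ]), np.float64(7.317285792821802))
scene0 (array([0.4795, 0.1413]), np.float64(0.180095828388061))
top0 (array([0.4763, 0.1375]), np.float64(0.19518675591436307))
```

```bash
python3 - <<'E'
import cv2
for n,pts in (("w1",[(160,290),(200,255),(235,290),(215,325)]),("scene0",[(203,272),(190,252)]),("top0",[(255,220),(272,236)]),("w4",[(180,320),(215,275),(205,370)])):
    h=cv2.cvtColor(cv2.imread(f"pics/{n}.png"),cv2.COLOR_BGR2HSV); print(n,[h[p].tolist() for p in pts])
E
sed -i 's/(100,120,30),(125,255,255)/(95,110,25),(130,255,255)/g' fit.py
sed -i 's/h=cv2.convexHull(c)/h=cv2.convexHull(c); print(st[k])/' fit.py; python3 fit.py
```

```text
w1 [[108, 117, 100], [111, 59, 99], [113, 46, 100], [108, 69, 96]]
scene0 [[105, 142, 61], [106, 159, 104]]
top0 [[105, 172, 83], [106, 170, 57]]
w4 [[107, 123, 116], [110, 61, 117], [106, 133, 100]]
[289 151  46  50 914]
w1 (array([0.4822, 0.1629]), np.float64(5.306318108735783))
[ 251  177   42   43 1139]
scene0 (array([0.479 , 0.1406]), np.float64(0.15940025061573693))
[216 236  41  40 683]
top0 (array([0.4763, 0.1375]), np.float64(0.17407017015509713))
```

```bash
python3 - <<'E'
s=open("fit.py").read()
s=s.replace('m=cv2.inRange(hsv,(95,110,25),(130,255,255)); w=','b=cv2.GaussianBlur(frame,(3,3),0).astype(int); m=((b[...,0]-b[...,2]>8)*255).astype(np.uint8); w=')
s=s.split("    f=cv2.imread")[0]
open("fit.py","w").write(s)
E
cat >> fit.py <<'E'
    # draw the fits for checking
    v=[]
    for n,p in(("w1",w1),("scene0",s),("top0",t)):
        f=cv2.imread(f"pics/{n}.png"); x,_=fit(p,f); r,c=map(int,proj(p,[*x,.03])); K=4
        g=cv2.resize(f[r-60:r+60,c-60:c+60],None,fx=K,fy=K)[:, :]
        cv2.polylines(g,[np.int32((outline(p,*x)+.5-[c-60,r-60])*K)],True,(0,255,0),1)
        cv2.polylines(g,[np.int32((np.array([proj(p,[x[0]+.029*np.cos(q),x[1]+.029*np.sin(q),.05])[::-1] for q in a])+.5-[c-60,r-60])*K)],True,(0,255,255),1)
        v.append(cv2.resize(g,(266,266)) if n!="w1" else g)
    cv2.imwrite("pics/fit.png",np.hstack([v[0],np.vstack([v[1],v[2]])[:480] if 0 else cv2.resize(np.vstack(v[1:]),(240,480))]))
E
python3 fit.py
```

```text
[ 246  150   89   92 3531]
w1 (array([0.4725, 0.1406]), np.float64(0.0474761201763734))
[ 250  176   43   44 1270]
scene0 (array([0.4765, 0.1417]), np.float64(0.09638062594360795))
[216 235  42  42 878]
top0 (array([0.4729, 0.1386]), np.float64(0.07762788342004696))
[ 246  150   89   92 3531]
[ 250  176   43   44 1270]
[216 235  42  42 878]
```

View pics/fit.png

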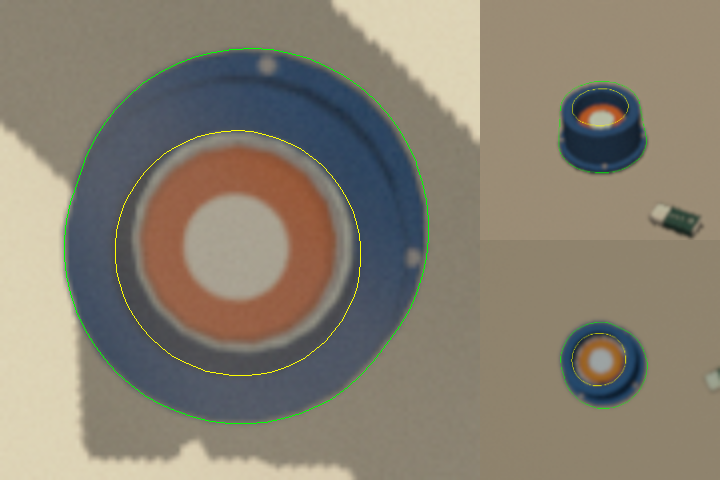

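The outline fits well: the green hull hugs the foot in the wrist crop. The press axis is about (0.474, 0.140). I'll lower to just above the rim and compare foot and bore in one view.

Request:
{"fn": "move_arm", "kwargs": {
  "plan": [
    [0.2,0.004,0.002,0.01,0],
    [0.2,0.004,0.002,0.025,0],
    [0.2,0.004,0.002,0.04,0],
    [0.2,0.004,0.002,0.048,0],
    [0.2,0.004,0.002,0.048,0],
    [0.2,0.004,0.002,0.048,0],
    [0.2,0.004,0.002,0.048,0]
  ]
}}

```text
clock: 8.47
position: [0.4749, 0.1417, 0.1212]
tcp_rot: [0.0, 0.3, 0.954, 0.0]
ft_force: [-0.0, -0.3, -3.4]
opening: 0.0277
grip_force: 50.0
```

```bash
python3 - <<'E'
from h import *
s,R=tool(); print(s["clock"],s["position"],s["ft_force"],s["wrist_torque"])
p=get_image("wrist"); np.save("pics/w5pose.npy",p["pose"]); cv2.imwrite("pics/w5.png",p["frame"])
f=p["frame"]; K=8; r0,c0=150,260; g=cv2.resize(f[r0:r0+75,c0:c0+120] if 0 else f[180:255,270:370],None,fx=K,fy=K,interpolation=cv2.INTER_CUBIC)
g=np.clip(g*1.3,0,255).astype(np.uint8)
a=np.linspace(0,2*np.pi,90); z0=s["position"][2]-.063
for r,x,z,col in((.026,s["position"][:2],z0,(255,255,255)),(.026,s["position"][:2],z0+.012,(0,255,0)),(.029,s["position"][:2],.05,(0,255,255)),(.041,s["position"][:2],.05,(255,0,255))):
    q=np.array([proj(p,[x[0]+r*np.cos(t),x[1]+r*np.sin(t),z])[::-1] for t in a]); cv2.polylines(g,[np.int32((q+.5-[270,180])*K)],True,col,1)
cv2.imwrite("pics/w5c.png",g)
E
```

```text
8.4667 [0.4749 0.1417 0.1212] [-0.0234 -0.2619 -3.3836] [-0.009  -0.0498  0.0266]
```

View pics/w5c.png

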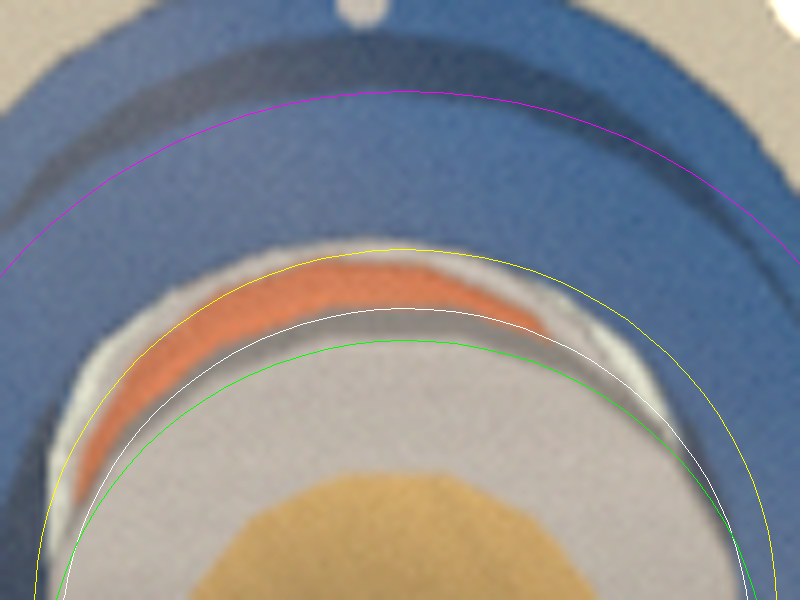

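Foot and bore are nearly concentric. The bore (rim top at crop (370,237), right edge near (670,390)) sits about 1.7 mm left of the foot and 0.9 mm ahead. I'll correct that and enter the bore, stopping above the cap.

Request:
{"fn": "move_arm", "kwargs": {
  "plan": [
    [0.2,0.001,-0.0017,0,0],
    [0.2,0.001,-0.0017,0,0],
    [0.2,0.001,-0.0017,0,0],
    [0.2,0.001,-0.0017,0.003,0],
    [0.2,0.001,-0.0017,0.006,0],
    [0.2,0.001,-0.0017,0.009,0],
    [0.2,0.001,-0.0017,0.012,0],
    [0.2,0.001,-0.0017,0.014,0],
    [0.2,0.001,-0.0017,0.014,0],
    [0.2,0.001,-0.0017,0.014,0]
  ]
}}

```text
clock: 9.35
position: [0.4725, 0.1406, 0.1063]
tcp_rot: [-0.0, 0.3, 0.954, -0.0]
ft_force: [-0.1, 0.3, -2.4]
opening: 0.0276
grip_force: 50.0
```

```bash
python3 - <<'E'
from h import *
s,R=tool(); print(s["clock"],s["position"],s["ft_force"],s["wrist_torque"])
p=get_image("wrist")
f=p["frame"]; K=8; g=cv2.resize(f[180:255,270:370],None,fx=K,fy=K,interpolation=cv2.INTER_CUBIC)
g=np.clip(g*1.3,0,255).astype(np.uint8)
cv2.imwrite("pics/w6c.png",g); s=arm.observe(); print(s["position"],s["ft_force"])
E
```

```text
9.35 [0.4725 0.1406 0.1063] [-0.1282  0.3067 -2.4137] [-0.0307 -0.0093 -0.0351]
[0.4727 0.1407 0.1065] [-0.0681  0.8756 -3.3197]
```

View pics/w6c.png

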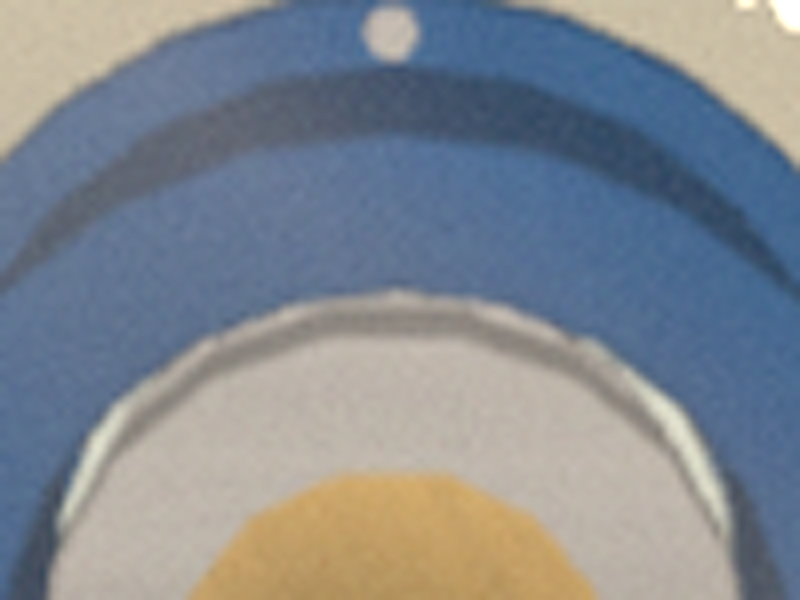

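The foot is in the bore with an even gap all round (rim (395,292), foot edge (395,335), sides level). Now I'll feel down: 14 mm brings it partway into the spring travel.

Request:
{"fn": "move_arm", "kwargs": {
  "plan": [
    [0.2,0,0,0.002,0],
    [0.2,0,0,0.004,0],
    [0.2,0,0,0.006,0],
    [0.2,0,0,0.008,0],
    [0.2,0,0,0.009,0],
    [0.2,0,0,0.01,0],
    [0.2,0,0,0.011,0],
    [0.2,0,0,0.012,0],
    [0.2,0,0,0.013,0],
    [0.2,0,0,0.014,0],
    [0.2,0,0,0.014,0],
    [0.2,0,0,0.014,0]
  ]
}}

```text
clock: 10.4
position: [0.473, 0.1409, 0.0928]
tcp_rot: [0.0, 0.3, 0.954, 0.0]
ft_force: [0.5, 0.9, 1.8]
opening: 0.0276
grip_force: 50.0
```

Request:
{"fn": "move_arm", "kwargs": {
  "plan": [
    [0.2,0,0,0.001,0],
    [0.2,0,0,0.002,0],
    [0.2,0,0,0.002,0],
    [0.2,0,0,0.002,0]
  ]
}}

```text
clock: 10.73
position: [0.473, 0.1409, 0.0908]
tcp_rot: [0.0, 0.3, 0.954, 0.0]
ft_force: [1.5, 1.1, 1.5]
opening: 0.0281
grip_force: 50.0
```

Request:
{"fn": "move_arm", "kwargs": {
  "plan": [
    [0.2,0,0,0.0005,0],
    [0.2,0,0,0.001,0],
    [0.2,0,0,0.0015,0],
    [0.2,0,0,0.0015,0]
  ]
}}

```text
clock: 11.07
position: [0.4728, 0.1408, 0.0891]
tcp_rot: [0.0, 0.3, 0.954, 0.0]
ft_force: [0.9, 2.4, 2.2]
opening: 0.0277
grip_force: 50.0
```

Request:
{"fn": "move_arm", "kwargs": {
  "plan": [
    [0.2,0,0,0.0005,0],
    [0.2,0,0,0.001,0],
    [0.2,0,0,0.001,0],
    [0.2,0,0,0.001,0]
  ]
}}

```text
clock: 11.4
position: [0.4728, 0.1407, 0.0881]
tcp_rot: [0.0, 0.3, 0.954, 0.0]
ft_force: [2.1, 1.3, 2.7]
opening: 0.0277
grip_force: 50.0
```

Request:
{"fn": "move_arm", "kwargs": {
  "plan": [
    [0.2,0,0,0.0005,0],
    [0.2,0,0,0.001,0],
    [0.2,0,0,0.001,0],
    [0.2,0,0,0.001,0]
  ]
}}

```text
clock: 11.73
position: [0.4728, 0.1407, 0.0873]
tcp_rot: [0.0, 0.3, 0.954, 0.0]
ft_force: [1.0, 1.9, 3.2]
opening: 0.0278
grip_force: 50.0
```

Request:
{"fn": "move_arm", "kwargs": {
  "plan": [
    [0.2,0,0,0.0005,0],
    [0.2,0,0,0.001,0],
    [0.2,0,0,0.001,0],
    [0.2,0,0,0.001,0]
  ]
}}

```text
clock: 12.07
position: [0.4729, 0.1407, 0.0865]
tcp_rot: [0.0, 0.3, 0.954, 0.0]
ft_force: [1.6, 1.8, 5.1]
opening: 0.0281
grip_force: 50.0
```

```bash
python3 - <<'E'
from h import *
for i in range(3):
    s=arm.observe(); print(s["position"],s["ft_force"],s["wrist_torque"]); get_image("top")
E
```

```text
[0.4729 0.1407 0.0865] [1.6213 1.7872 5.0995] [ 0.4777 -0.3757  0.0152]
[0.4728 0.1408 0.0865] [0.8245 2.1286 5.712 ] [ 0.5218 -0.3861  0.0215]
[0.4728 0.1407 0.0865] [1.0738 1.3377 6.0442] [ 0.485  -0.4019  0.0152]
```

Request:
{"fn": "move_arm", "kwargs": {
  "plan": [
    [0.2,0,0,0.0005,0],
    [0.2,0,0,0.001,0],
    [0.2,0,0,0.001,0],
    [0.2,0,0,0.001,0]
  ]
}}

```text
clock: 12.55
position: [0.4729, 0.1407, 0.0855]
tcp_rot: [0.0, 0.3, 0.954, 0.0]
ft_force: [1.1, 2.0, 5.7]
opening: 0.0279
grip_force: 50.0
```

Request:
{"fn": "move_arm", "kwargs": {
  "plan": [
    [0.2,0,0,0.0005,0],
    [0.2,0,0,0.001,0],
    [0.2,0,0,0.001,0],
    [0.2,0,0,0.001,0]
  ]
}}

```text
clock: 12.88
position: [0.4729, 0.1408, 0.0846]
tcp_rot: [0.0, 0.3, 0.954, 0.0]
ft_force: [-0.3, 1.4, 5.8]
opening: 0.0276
grip_force: 50.0
```

Request:
{"fn": "move_arm", "kwargs": {
  "plan": [
    [0.2,0,0,0.0005,0],
    [0.2,0,0,0.001,0],
    [0.2,0,0,0.001,0],
    [0.2,0,0,0.001,0]
  ]
}}

```text
clock: 13.22
position: [0.4729, 0.1408, 0.0835]
tcp_rot: [0.0, 0.3, 0.954, 0.0]
ft_force: [0.9, 0.8, 5.3]
opening: 0.0275
grip_force: 50.0
```

A steady plateau of about 9 N: the plate has bottomed and the cap is sliding home, so I'll use finer steps.

Request:
{"fn": "move_arm", "kwargs": {
  "plan": [
    [0.2,0,0,0.0003,0],
    [0.2,0,0,0.0006,0],
    [0.2,0,0,0.0006,0],
    [0.2,0,0,0.0006,0]
  ]
}}

```text
clock: 13.55
position: [0.4729, 0.1408, 0.083]
tcp_rot: [0.0, 0.3, 0.954, 0.0]
ft_force: [1.6, 2.0, 5.0]
opening: 0.0274
grip_force: 50.0
```

Request:
{"fn": "move_arm", "kwargs": {
  "plan": [
    [0.2,0,0,0.0003,0],
    [0.2,0,0,0.0005,0],
    [0.2,0,0,0.0005,0],
    [0.2,0,0,0.0005,0]
  ]
}}

```text
clock: 13.88
position: [0.4729, 0.1408, 0.0828]
tcp_rot: [0.0, 0.3, 0.954, 0.0]
ft_force: [0.1, 1.7, 8.2]
opening: 0.0282
grip_force: 50.0
```

Request:
{"fn": "move_arm", "kwargs": {
  "plan": [
    [0.2,0,0,0.0002,0],
    [0.2,0,0,0.0004,0],
    [0.2,0,0,0.0004,0],
    [0.2,0,0,0.0004,0]
  ]
}}

```text
clock: 14.22
position: [0.473, 0.1408, 0.0827]
tcp_rot: [0.0, 0.3, 0.954, 0.0]
ft_force: [-1.6, 0.6, 10.4]
opening: 0.0273
grip_force: 50.0
```

```bash
python3 - <<'E'
from h import *
L=[]
for i in range(4):
    s=arm.observe(); L.append(np.r_[s["position"],s["ft_force"],s["wrist_torque"]]); get_image("top")
print(np.mean(L,0),np.std(L,0))
E
```

```text
[ 0.473   0.1408  0.0827 -0.5984  1.6888 10.0724  0.375   0.081  -0.0166] [0.     0.     0.     0.5875 0.7924 0.452  0.0251 0.0302 0.0212]
```

Request:
{"fn": "move_arm", "kwargs": {
  "plan": [
    [0.2,0,0,0.0001,0],
    [0.2,0,0,0.0002,0],
    [0.2,0,0,0.0003,0],
    [0.2,0,0,0.0003,0],
    [0.2,0,0,0.0003,0]
  ]
}}

```text
clock: 14.83
position: [0.473, 0.1408, 0.0826]
tcp_rot: [0.0, 0.3, 0.954, 0.0]
ft_force: [-0.9, 1.1, 10.8]
opening: 0.0279
grip_force: 50.0
```

```bash
python3 - <<'E'
from h import *
L=[]
for i in range(4):
    s=arm.observe(); L.append(np.r_[s["position"],s["ft_force"],s["wrist_torque"]]); get_image("top")
print(np.mean(L,0),np.std(L,0))
E
```

```text
[ 0.473   0.1408  0.0826 -0.9939  0.8256 11.4539  0.311   0.2023  0.0158] [0.     0.     0.     0.2486 0.3931 0.7691 0.0172 0.0151 0.0107]
```

That is about 15 N, so I'll hold it.

Request:
{"fn": "move_arm", "kwargs": {
  "plan": [
    [0.2,0,0,0,0],
    [0.2,0,0,0,0],
    [0.2,0,0,0,0],
    [0.2,0,0,0,0],
    [0.2,0,0,0,0],
    [0.2,0,0,0,0],
    [0.2,0,0,0,0],
    [0.2,0,0,0,0],
    [0.2,0,0,0,0],
    [0.2,0,0,0,0],
    [0.2,0,0,0,0],
    [0.2,0,0,0,0],
    [0.2,0,0,0,0],
    [0.2,0,0,0,0],
    [0.2,0,0,0,0],
    [0.2,0,0,0,0]
  ]
}}

```text
clock: 16.37
position: [0.473, 0.1408, 0.0826]
tcp_rot: [0.0, 0.3, 0.954, 0.0]
ft_force: [-0.7, 1.4, 11.4]
opening: 0.0277
grip_force: 50.0
```

Request:
{"fn": "move_arm", "kwargs": {
  "plan": [
    [0.2,0,0,0,0],
    [0.2,0,0,0,0],
    [0.2,0,0,0,0],
    [0.2,0,0,0,0],
    [0.2,0,0,0,0],
    [0.2,0,0,0,0],
    [0.2,0,0,0,0],
    [0.2,0,0,0,0],
    [0.2,0,0,0,0],
    [0.2,0,0,0,0],
    [0.2,0,0,0,0],
    [0.2,0,0,0,0],
    [0.2,0,0,0,0],
    [0.2,0,0,0,0],
    [0.2,0,0,0,0],
    [0.2,0,0,0,0]
  ]
}}

```text
clock: 17.7
position: [0.473, 0.1408, 0.0826]
tcp_rot: [0.0, 0.3, 0.954, 0.0]
ft_force: [0.2, 1.8, 11.4]
opening: 0.0278
grip_force: 50.0
```

Request:
{"fn": "move_arm", "kwargs": {
  "plan": [
    [0.2,0,0,-0.002,0],
    [0.2,0,0,-0.005,0],
    [0.2,0,0,-0.01,0],
    [0.2,0,0,-0.016,0],
    [0.2,0,0,-0.024,0],
    [0.2,0,0,-0.034,0],
    [0.2,0,0,-0.046,0],
    [0.2,0,0,-0.06,0],
    [0.2,0,0,-0.075,0],
    [0.2,0,0,-0.087,0],
    [0.2,0,0,-0.087,0],
    [0.2,0,0,-0.087,0],
    [0.2,0,0,-0.087,0]
  ]
}}

```text
clock: 18.78
position: [0.4717, 0.1404, 0.1675]
tcp_rot: [-0.001, 0.3, 0.954, -0.001]
ft_force: [-0.5, -0.1, -4.3]
opening: 0.028
grip_force: 50.0
```

```bash
python3 - <<'E'
from h import *
s,R=tool(); print(s["clock"],s["position"],R[:,0],R[:,1],s["ft_force"])
p=get_image("wrist"); cv2.imwrite("pics/w7.png",p["frame"])
z=s["position"][2]
for q,zz in dict(tamper=z-.063,tamper_grip=z+.017).items():
    for r in place_of(p,q)[:2]: print(q,round(r["p"],2),np.round(r["centre"],1),on_z(p,r["centre"],zz))
# foot edge in w5 and w7 compared (slip check): foot top front edge row along columns
for n in("w5","w7"):
    f=cv2.imread(f"pics/{n}.png").astype(int); col=f[195:245,318:322].mean(1); print(n,[tuple(map(int,c)) for c in col[20:36:1]])
print("shift to start place",shift([.4818,-.1838,.169]))
# coaster centre from the top and scene views, tamper gone
for n in("top","scene"):
    g=get_image(n)
    for r in silhouettes(g,"coaster")[:1]:
        c=max(cv2.findContours(r["mask"].astype(np.uint8),0,1)[0],key=cv2.contourArea); b=cv2.boxPoints(cv2.minAreaRect(c))
        w=np.array([on_z(g,(y,x),.006)[:2] for x,y in b]); m=np.argwhere(r["mask"]); W=np.array([on_z(g,q,.006)[:2] for q in m]); print(n,r["p"],w.mean(0),W.mean(0))
E
```

```text
18.7833 [0.4717 0.1404 0.1675] [-0.8202  0.5721  0.0011] [ 0.5721  0.8202 -0.0016] [-0.5398 -0.0736 -4.3439]
tamper 0.61 [258.  320.2] [0.4703 0.1411 0.1045]
w5 [(69, 99, 164), (70, 99, 164), (73, 101, 159), (87, 102, 133), (99, 105, 110), (98, 104, 109), (103, 108, 114), (122, 130, 136), (133, 142, 150), (132, 140, 148), (131, 139, 147), (130, 138, 146), (132, 139, 146), (130, 136, 145), (131, 138, 145), (130, 138, 146)]
w7 [(71, 104, 172), (71, 103, 173), (73, 103, 163), (88, 104, 135), (99, 105, 113), (99, 105, 112), (103, 109, 117), (123, 130, 139), (135, 143, 151), (132, 141, 150), (131, 139, 148), (132, 140, 149), (131, 139, 147), (132, 140, 148), (130, 137, 146), (131, 139, 149)]
shift to start place [-0.1936 -0.2601 -0.0015]
top 0.74 [ 0.4844 -0.1757] [ 0.4842 -0.1758]
scene 0.67 [ 0.4825 -0.176 ] [ 0.4813 -0.1788]
```

The foot edge is at the same pixels before and after, so the tamper did not slip. Back to the coaster.

Request:
{"fn": "move_arm", "kwargs": {
  "plan": [
    [0.2,-0.01,-0.013,0,0],
    [0.2,-0.028,-0.038,0,0],
    [0.2,-0.048,-0.065,0,0],
    [0.2,-0.068,-0.092,0,0],
    [0.2,-0.088,-0.118,0,0],
    [0.2,-0.108,-0.145,0,0],
    [0.2,-0.128,-0.172,0,0],
    [0.2,-0.148,-0.199,0,0],
    [0.2,-0.168,-0.226,0,0],
    [0.2,-0.182,-0.245,0,0],
    [0.2,-0.191,-0.257,0,0],
    [0.2,-0.191,-0.257,0,0],
    [0.2,-0.191,-0.257,0.02,0],
    [0.2,-0.191,-0.257,0.04,0],
    [0.2,-0.191,-0.257,0.06,0],
    [0.2,-0.191,-0.257,0.075,0],
    [0.2,-0.191,-0.257,0.082,0],
    [0.2,-0.191,-0.257,0.082,0],
    [0.2,-0.191,-0.257,0.082,0],
    [0.2,-0.191,-0.257,0.082,0]
  ]
}}

```text
clock: 20.8
position: [0.4832, -0.1794, 0.0873]
tcp_rot: [0.001, 0.3, 0.954, 0.0]
ft_force: [-0.3, 0.9, -2.4]
opening: 0.0281
grip_force: 50.0
```

```bash
python3 - <<'E'
from h import *
s,R=tool(); print(s["clock"],s["position"],R[:,2],s["ft_force"])
p=get_image("wrist")
for r in silhouettes(p,"coaster")[:2]:
    W=np.array([on_z(p,q,.006)[:2] for q in np.argwhere(r["mask"])]); 
    print(r["p"],[W[np.argmin(W@d)] for d in np.array([[1,0],[-1,0],[0,1],[0,-1]])])
print(shift([.482,-.18,.0695]))
E
```

```text
20.8 [ 0.4832 -0.1794  0.0873] [ 0.0019 -0.0001 -1.    ] [-0.2877  0.9023 -2.4361]
0.83 [array([ 0.426 , -0.1463]), array([ 0.5226, -0.1616]), array([ 0.451 , -0.2303]), array([ 0.5084, -0.1211])]
[ 0.0008 -0.0011  0.018 ]
```

Request:
{"fn": "move_arm", "kwargs": {
  "plan": [
    [0.2,0,0,0.004,0],
    [0.2,0,0,0.008,0],
    [0.2,0,0,0.012,0],
    [0.2,0,0,0.015,0],
    [0.2,0,0,0.0165,0],
    [0.2,0,0,0.0175,0],
    [0.2,0,0,0.0175,0],
    [0.2,0,0,0.0175,0]
  ]
}}

```text
clock: 21.57
position: [0.4821, -0.1794, 0.069]
tcp_rot: [-0.0, 0.3, 0.954, 0.0]
ft_force: [-2.9, 0.2, 1.7]
opening: 0.0277
grip_force: 50.0
```

The foot is seated with light contact. I'll open, wait, then rise straight up.

Request:
{"fn": "move_arm", "kwargs": {
  "plan": [
    [0.55,0,0,0,0],
    [0.55,0,0,0,0],
    [0.55,0,0,0,0],
    [0.55,0,0,0,0],
    [0.55,0,0,0,0],
    [0.55,0,0,0,0],
    [0.55,0,0,-0.01,0],
    [0.55,0,0,-0.03,0],
    [0.55,0,0,-0.06,0],
    [0.55,0,0,-0.1,0],
    [0.55,0,0,-0.14,0],
    [0.55,0,0,-0.18,0],
    [0.55,0,0,-0.18,0],
    [0.55,0,0,-0.18,0]
  ]
}}

```text
clock: 22.73
position: [0.4838, -0.1801, 0.2522]
tcp_rot: [0.003, 0.3, 0.954, 0.001]
ft_force: [0.0, -0.0, 0.1]
opening: 0.0479
grip_force: 0.0
```

```bash
python3 - <<'E'
from h import *
s,R=tool(); print(s["clock"],s["position"],s["ft_force"],s["opening"])
for n in("wrist","scene","top"):
    p=get_image(n); cv2.imwrite(f"pics/{n}9.png",p["frame"])
    for q,z in dict(tamper=.006,tamper_grip=.086,coaster=0,eraser=0,sharpener=0,badge_top=.027).items():
        for r in place_of(p,q)[:4]:
            x=on_z(p,r["centre"],z)
            if q[:3]!="tam" or np.hypot(*(x[:2]-[.482,-.18]))<.04: print(n,q,round(r["p"],2),np.round(r["centre"],1),x)
E
```

```text
22.7333 [ 0.4838 -0.1801  0.2522] [ 0.0014 -0.0162  0.1383] 0.04787607574024263
wrist tamper 0.91 [205.8 320.2] [ 0.4818 -0.1771  0.006 ]
wrist tamper_grip 0.71 [221.8 316.5] [ 0.4805 -0.1807  0.086 ]
wrist eraser 0.84 [ 84.8 454.3] [0.4594 0.0017 0.    ]
wrist eraser 0.31 [180.6 489.8] [ 0.5635 -0.015   0.    ]
wrist sharpener 0.69 [181.4 489.7] [ 0.5642 -0.0155  0.    ]
scene tamper 0.58 [294.3 381. ] [ 0.4836 -0.1773  0.006 ]
scene tamper_grip 0.79 [265.4 389.4] [ 0.4882 -0.1791  0.086 ]
scene coaster 0.94 [299.6 378.5] [ 0.4754 -0.18    0.    ]
scene eraser 0.8 [247.9 308. ] [ 0.4577 -0.0046  0.    ]
scene sharpener 0.68 [228.8 349.6] [ 0.5568 -0.0195  0.    ]
scene badge_top 0.59 [198.3 270.4] [0.4709 0.1336 0.027 ]
scene badge_top 0.41 [267.1 389.2] [ 0.5264 -0.1537  0.027 ]
top tamper 0.78 [248.3 380.1] [ 0.4862 -0.1849  0.006 ]
top tamper_grip 0.69 [242.6 384.2] [ 0.4832 -0.1824  0.086 ]
top coaster 0.83 [251.2 376.1] [ 0.4808 -0.1763  0.    ]
top eraser 0.63 [262.1 300.5] [ 0.4588 -0.004   0.    ]
top eraser 0.29 [255.6 238.1] [0.4763 0.1367 0.    ]
top sharpener 0.46 [218.2 304.1] [ 0.5609 -0.0137  0.    ]
top badge_top 0.75 [254.4 232.2] [0.4744 0.1459 0.027 ]
```

The tamper stands upright on the coaster at about (0.482, -0.179), with the grip point directly over the foot. The eraser and sharpener have not moved beyond network noise, and the hand is clear, so I'll hand in.

```bash
python3 -c "from rig import arm; print(arm.close_job())"
```

```text
the job is handed in; nothing more can be done
None
```

I handed the job in at about 23 s: the cap was pressed home (4 mm felt at about 9 N), held at about 15 N for about 3 s, and the tamper is back upright on its coaster; no force reading came near 25 N, and the eraser and sharpener lie where they were.

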